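# Snap the lifting handle into the heat block

### The job

Fit the lifting handle with the orange button to the aluminium heat block so that the block can be carried: pinch the handle so that its orange spring button is pressed in flush, slide its spigot down the square steel socket with the button on the window side (orange mark), and let go once it is fully home, so that the button pops out through the window and locks it. Leave the blue-buttoned handle where it stands.

Things in the scene. Friction and masses are not known exactly. Their poses are not given: they have to be found in the camera images.
- handle: Loose lifting handle, 0.2 kg, upright in a fixed white stand (74 mm square, 50 mm high; lift straight out). Origin: foot tip, at the start 4 mm above the table; z up, button on +y. By height: tapered nose 0-12 mm, spigot 24 mm square to 46, grey flange 50 mm square to 52, grey grip (30 mm in x, 28 mm in y, centred) to 116. Orange patch on top at the button side.
- button (a joint): Orange button of the handle, one sliding piece with two ends on the +y side: thumb pad on the grip (14 mm wide, 74-110 mm above the origin) and latch nub on the spigot (12 mm wide, 16-26 mm up), both 8 mm out. Pinching the grip along y presses both flush. Value in m: 0 out, 0.008 flush, 0.010 stop. Spring 2 N, 5 N at flush. Nub edges are square: unpressed it catches on the socket.
- block: Aluminium heat block in a grey tray (136 x 106 mm), fixed, top at 50 mm. Origin: on the table below its centre, z up. On its centre a square steel socket tube, inside 28 mm, rim 56 mm square at 100 mm height, mouth bevelled to 34 mm. Window in its +y wall, 20 mm wide, 67-86 mm high; orange mark on the rim on that side. Handle home: flange on rim, its origin 54 mm above this one, y axes alike.
- spare: Handle of the same shape, origin and axes, but with a blue button and blue patch, in its own stand like the other's: a bystander, not to be moved.
There are look-alikes about, which are no part of the job. Leave any turquoise look-alike of the handle alone. What is shaped like the block but purple is not meant.

How it is judged:
On the way:
1. the orange button is held pressed in while the spigot, nub and all, slides into the socket (value of joint button above 0.0035 m and horizontal distance between handle and block below 0.012 m and z of handle in the frame of block below 0.078 m), for 0.05 s.
At the end, for the whole second after the job is handed in: The orange-buttoned handle stands in the block's socket: within 10 mm of its axis, flange within 5 mm of the rim, upright within 0.15 rad, at rest, and its button is out through the window (within 3 mm of fully out). The blue-buttoned handle is within 20 mm of where it stood (horizontal distance between handle and block below 0.01 m and z of handle in the frame of block between 0.049 and 0.059 m and angle between handle's own z axis and vertical below 0.15 rad and value of joint button below 0.003 m and linear speed of handle below 0.02 m/s and distance of spare from where it was at the start of the episode below 0.02 m); the robot touches nothing.
It fails at once if the blue-buttoned handle is moved by more than 20 mm (distance of spare from where it was at the start of the episode above 0.02 m).
It also fails if it takes over 42 s, if anything falls off the work surface, if the arm or the gripper's body presses on something with over 40 N, if the wrist force passes 120 N, or if a joint passes its speed limit or range.

### The arm

A 6-joint arm with a two-finger parallel gripper is mounted at the origin on the work surface. World frame = base frame: x ahead of the robot, y to its left, z up, the work surface at z = 0. Lengths are in m, angles in rad, forces in N, time in s.
With the tool pointing down it reaches from about 0.225 to 0.875 m from the base axis. Payload 3.4 kg.
Tool frame: the origin (TCP) lies on the centre line of the jaws, within the pads' length; the fingertips stand 11 mm ahead of it and the grasp point (between the pads) lies 8 mm behind it; z points along the fingers, y is the line along which they close (so a half turn about z gives the same grasp; the last joint's range is limited). The gripper opens to 85 mm and grips with 20 to 120 N. Pads are 22 mm wide; open, the fingers measure 114 mm over their backs; the gripper's body (76 mm by 85 mm) begins 54 mm behind the grasp point. The pads swing forward as they close: fully open they stand 13 mm farther back than shut.
Start: joints at [-1.369, 0.276, 1.505, -0, 1.361, -0.121], TCP at [0.182, -0.545, 0.242] pointing down, gripper open.
Joint ranges: [-2.89, 2.89], [-0.75, 2.08], [0.22, 2.7], [-1.18, 4.32], [0.11, 2.71], [-2.7, 2.7]. Speed limits (rad/s): [2.57, 2.57, 3.14, 3.14, 3.14, 3.14].

### API

Orientations are given as a unit quaternion [w, x, y, z].
In Python, from rig import manip, eyes, job gives the robot as it stands.
- The arm moves only by the tool drive_tool, never from a script. Its argument "rows" is a list of rows, each a list of 3 entries, a list of its own where there are three numbers: the turn, a rotation vector about the world's x, y, z in rad, then the shift along the world's x, y, z in cm, then the finger opening in cm, from 0 to 8.54. A call has 1 to 8 rows; each row shifts and turns the commanded pose from where the row before left it; what a row does not reach is not made up. A row lasts 1/8 s, in which the tool goes at most 62.5 mm and 10.7 degrees, less where a joint would pass 70% of its speed; a pose out of reach is approached as far as the arm can. A call is refused whole if a number of a shift passes 6.25 or a number of a turn 0.188, either way. A call with a gripper value outside its range is refused whole. The fingers move at their own pace and stop on an object; "force" is the grip in N (left out, the last holds). Time passes only in rows, so rows that do not move let the fingers close. It gives the time, the measured TCP pose, the force, the opening and the grip force at its end, in the units of the state.
- manip.get_state(): the state, without advancing time (a new reading comes with each control period).
- eyes.get_image(name): name is "scene" or "side" or "wrist"; returns the picture (384x512x3 uint8, red, green, blue); there is no depth.
- eyes.get_calibration(name): a dict with "camera_matrix" (3x3 intrinsics, pixels), "view" (4x4, takes a point from world to camera coordinates). Camera axes: x right, y up, looking along -z (the intrinsics and any distortion apply to the point x, -y, -z); pixel columns grow to the right and rows downward; lengths in m; the calibration is good to about 2 mm. A picture is of the moment at which its call begins: read the wrist's pose just before it. get_calibration takes no time and is no camera call; for the wrist camera it gives the pose at the moment of the call.
- job.sign_off(): hands the job in; it is judged then, once.
The state is a dict: "clock": time; "qpos": joint angles; "qd": joint speeds; "effort": joint torques, N m; "position": TCP position; "ee_rot": TCP orientation; "contact_force": force on the tool from outside, world axes, zero at the start; "moment": the same for the moment, N m; "width": finger opening in m; "gripper_force": force on a finger pad.
Only numpy, scipy, OpenCV 4.12 (cv2) and the standard library are available. Lean on these libraries where they do the work, as an engineer would, in place of code of your own. Each camera call takes 0.05 s, during which the arm holds its last target. There are 200 camera calls.

## Working session

There is one attempt and no reset: what is moved stays moved. The work goes in short steps, Python scripts to look and compute and a tool call to move; the robot and the scene stay as the last step left them, time stands still between calls to the robot, and variables do not carry over. Pictures are saved under pics/ and viewed, at most 10 in all, crops included, and the job is handed in when it is done.

Besides the shell and the picture viewer there is one more tool, called after ">>>" as a command line: name --argument value ..., lists and objects as JSON in quotes. drive_tool: Moves the arm, as the interface text tells. Its arguments: {"type":"object","properties":{"rows":{"type":"array"},"force":{"type":"number"}},"required":["rows"]}

```bash
mkdir -p pics; cat > h.py <<'E'
import numpy as np, cv2
from rig import manip, eyes, job
def cal(n):
    c=eyes.get_calibration(n); return np.array(c["camera_matrix"]),np.array(c["view"]),c
def ray(K,V,u,v):
    d=np.linalg.inv(K)@[u,v,1]; d=np.array([d[0],-d[1],-d[2]])
    R=V[:3,:3]; return -R.T@V[:3,3], R.T@d
def atz(K,V,u,v,z):
    o,d=ray(K,V,u,v); return o+d*(z-o[2])/d[2]
def proj(K,V,p):
    c=V[:3,:3]@np.asarray(p)+V[:3,3]; q=K@[c[0],-c[1],-c[2]]; return q[:2]/q[2]
def tri(rays):
    A=0;b=0
    for o,d in rays:
        d=d/np.linalg.norm(d);M=np.eye(3)-np.outer(d,d);A=A+M;b=b+M@o
    return np.linalg.solve(A,b)
E
python3 - <<'E'
from h import *
ims=[eyes.get_image(n) for n in("scene","side")]
for n,i in zip(("scene","side"),ims):
    cv2.imwrite(f"pics/{n}0.png",cv2.cvtColor(cv2.resize(i,(800,600),interpolation=cv2.INTER_CUBIC),cv2.COLOR_RGB2BGR)); np.save(n,i)
    print(n,cal(n))
print(manip.get_state())
E
```

```text
scene (array([[390.40284084,   0.        , 248.80710763],
       [  0.        , 390.40284084, 190.52722157],
       [  0.        ,   0.        ,   1.        ]]), array([[ 0.8561685 ,  0.51647786, -0.01503712, -0.35379218],
       [-0.29427863,  0.51133546,  0.80742563,  0.16464812],
       [ 0.42470647, -0.68686729,  0.58977771, -1.34641865],
       [ 0.        ,  0.        ,  0.        ,  1.        ]]), {'camera_matrix': array([[390.40284084,   0.        , 248.80710763],
       [  0.        , 390.40284084, 190.52722157],
       [  0.        ,   0.        ,   1.        ]]), 'view': array([[ 0.8561685 ,  0.51647786, -0.01503712, -0.35379218],
       [-0.29427863,  0.51133546,  0.80742563,  0.16464812],
       [ 0.42470647, -0.68686729,  0.58977771, -1.34641865],
       [ 0.        ,  0.        ,  0.        ,  1.        ]])})
side (array([[351.12474536,   0.        , 255.57074111],
       [  0.        , 351.12474536, 190.56000942],
       [  0.        ,   0.        ,   1.        ]]), array([[-0.94676597, -0.32152256,  0.01604493,  0.42290729],
       [ 0.21658356, -0.59930046,  0.77066
[... 585 characters left out ...]
 'qpos': array([-1.36901782e+00,  2.76547387e-01,  1.50601618e+00,  3.63701527e-05,
        1.36068295e+00, -1.21010096e-01]), 'qd': array([ 2.86372441e-04, -1.61496610e-03, -4.12883444e-03,  1.16789830e-05,
        1.07441121e-03,  3.70674681e-04]), 'effort': array([ 1.34243885e-03, -4.17701519e+01, -2.46404278e+01, -2.14468769e-04,
        5.74462465e-03, -7.88505815e-06]), 'position': array([ 0.18230808, -0.5448613 ,  0.24151343]), 'ee_rot': array([-8.26975147e-04,  9.87004460e-01,  1.60690732e-01, -1.56183979e-05]), 'contact_force': array([-0.07018671, -0.15507922,  0.18292032]), 'moment': array([ 0.0397769 , -0.00551594, -0.02140631]), 'gripper_force': 0.0, 'width': 0.08524523008029587}
```

View pics/scene0.png

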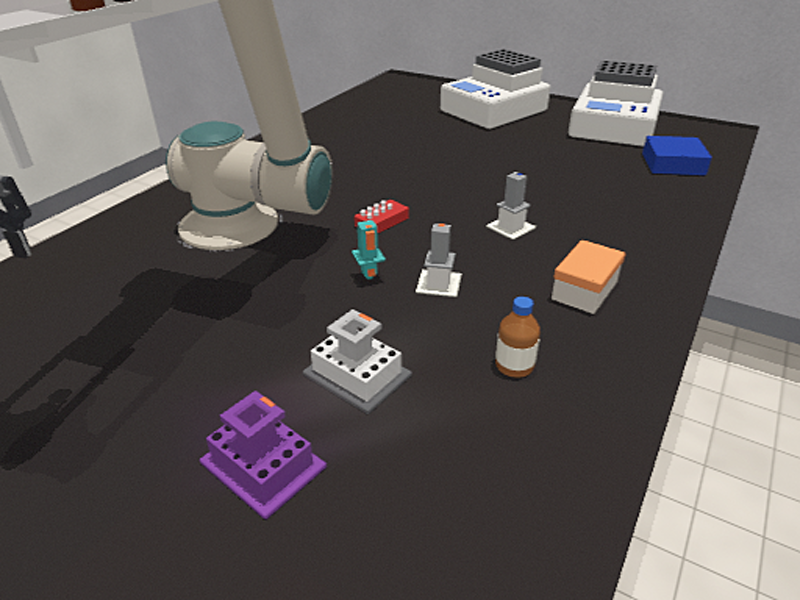

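View pics/side0.png

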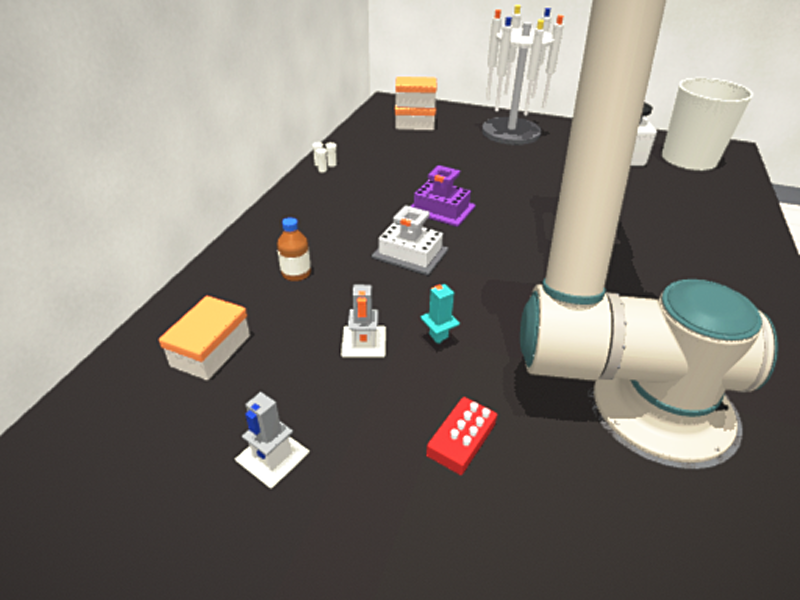

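Candidates in the scene view (800x600):
- **Handle:** grey with orange button at (440,250), blue spare at (515,200), turquoise look-alike at (368,245). I choose the grey/orange one.
- **Block:** aluminium at (357,355), purple at (262,450). I choose the aluminium one.

Next is one close composite crop to check the choice.

```bash
python3 - <<'E'
from h import *
def crop(n,x,y,w=66,h=50):
    i=np.load(n+".npy")[y:y+h,x:x+w]; return cv2.resize(i,(400,300),interpolation=cv2.INTER_CUBIC)
# origins (512x384 px)
a=np.vstack([np.hstack([crop("scene",248,138),crop("side",200,180)]),np.hstack([crop("scene",195,195,),crop("side",234,126)])])
cv2.imwrite("pics/comp.png",cv2.cvtColor(a,cv2.COLOR_RGB2BGR))
E
```

```text
(no output)
```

View pics/comp.png

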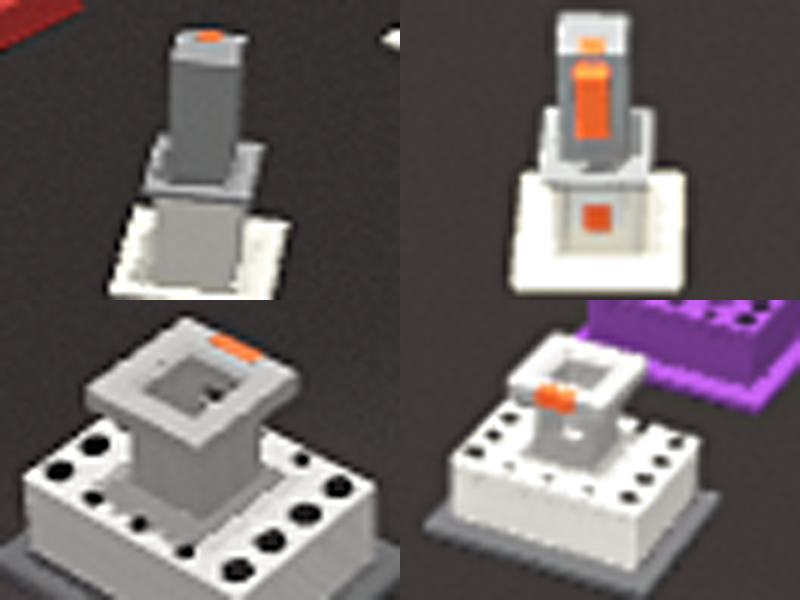

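The crop confirms the choice. The handle's button faces the side camera, its top face is at crop (208,48), and the block's orange rim mark is at crop (235,347).

```bash
python3 - <<'E'
from h import *
def P(n,x,y,pts,z,sub):
    K,V,_=cal(n); r=[atz(K,V,x+(u+.5)/6.06-.5,y+(v+.5)/6-.5,z) for u,v in pts]
    r=np.array(r); print(n,np.round(r[:,:2],4).tolist(),'mean',r.mean(0).round(4))
    for i in range(4):
        e=r[(i+1)%4]-r[i]; print('  len %.4f ang %.1f'%(np.hypot(*e[:2]),np.degrees(np.arctan2(e[1],e[0]))))
P("scene",195,195,[(185,18),(300,80),(195,147),(87,88)],.1,0)
P("side",234,126,[(155,33),(248,65),(210,104),(108,78)],.1,0)
P("scene",248,138,[(180,32),(247,38),(240,64),(170,57)],.12,0)
P("side",200,180,[(158,13),(230,13),(230,55),(157,55)],.12,0)
# marks
for n,x,y,p,z in(("scene",195,195,(235,47),.1),("side",234,126,(155,92),.1),("scene",248,138,(208,35),.12),("side",200,180,(192,45),.12)):
    K,V,_=cal(n);print(n,atz(K,V,x+(p[0]+.5)/6.06-.5,y+(p[1]+.5)/6-.5,z).round(4))
# side: stand plate, flange
P("side",200,180,[(122,172),(284,172),(284,290),(113,290)],.004,0)
E
```

```text
scene [[0.489, -0.231], [0.5483, -0.2418], [0.5359, -0.2942], [0.4817, -0.2858]] mean [ 0.5137 -0.2632  0.1   ]
  len 0.0602 ang -10.3
  len 0.0539 ang -103.3
  len 0.0548 ang 171.2
  len 0.0553 ang 82.3
side [[0.5358, -0.2944], [0.4784, -0.2793], [0.4858, -0.2344], [0.5442, -0.2407]] mean [ 0.5111 -0.2622  0.1   ]
  len 0.0593 ang 165.3
  len 0.0455 ang 80.6
  len 0.0587 ang -6.1
  len 0.0544 ang -98.9
scene [[0.4899, 0.03], [0.5192, 0.0401], [0.5271, 0.0171], [0.4968, 0.0072]] mean [0.5083 0.0236 0.12  ]
  len 0.0309 ang 19.1
  len 0.0243 ang -71.0
  len 0.0319 ang -161.9
  len 0.0238 ang 106.8
side [[0.5254, 0.0177], [0.4962, 0.0071], [0.4858, 0.0342], [0.5147, 0.0446]] mean [0.5055 0.0259 0.12  ]
  len 0.0311 ang -160.1
  len 0.0289 ang 111.0
  len 0.0307 ang 19.9
  len 0.0289 ang -68.3
scene [ 0.516  -0.2369  0.1   ]
side [ 0.5164 -0.2358  0.1   ]
scene [0.5024 0.0338 0.12  ]
side [0.5033 0.0333 0.12  ]
side [[0.5549, 0.0026], [0.4825, -0.0234], [0.4556, 0.0507], [0.5275, 0.0764]] mean [0.5051 0.0266 0.004 ]
  len 0.0769 ang -160.2
  len 0.0788 ang 109.9
  len 0.0763 ang 19.7
  len 0.0787 ang -69.7
```

>>> drive_tool --rows '[[[0,0,0.02],[2.7,4.75,0],8.5],[[0,0,0],[2.7,4.75,0],8.5],[[0,0,0],[2.7,4.75,0],8.5],[[0,0,0],[2.7,4.75,0],8.5],[[0,0,0],[2.7,4.75,0],8.5],[[0,0,0],[2.7,4.75,0],8.5],[[0,0,0],[2.7,4.75,0],8.5],[[0,0,0],[2.7,4.75,0],8.5]]' --force 45

```text
clock: 1.1
position: [0.3989, -0.1636, 0.2422]
ee_rot: [0.0, 0.985, 0.17, 0.0]
contact_force: [1.9, -0.2, 0.1]
width: 0.0853
gripper_force: 0.0
```

>>> drive_tool --rows '[[[0,0,0],[2.7,4.75,0],8.5],[[0,0,0],[2.7,4.75,0],8.5],[[0,0,0],[2.7,4.75,0],8.5],[[0,0,0],[2.7,4.75,0],8.5],[[0,0,0],[0,0,0],8.5],[[0,0,0],[0,0,0],8.5]]'

```text
clock: 1.85
position: [0.5058, 0.0245, 0.2418]
ee_rot: [0.0, 0.985, 0.171, -0.001]
contact_force: [-0.4, -0.6, 0.1]
width: 0.0855
gripper_force: 0.0
```

```bash
python3 - <<'E'
from h import *
K,V,_=cal("wrist"); i=eyes.get_image("wrist"); np.save("w1",i); np.savez("w1c",K=K,V=V)
cv2.imwrite("pics/w1.png",cv2.cvtColor(cv2.resize(i,(800,600),interpolation=cv2.INTER_CUBIC),cv2.COLOR_RGB2BGR))
for p in([.506,.025,.12],): print(proj(K,V,p)*1.5625)
a=np.radians(19.5);c=np.array([.506,.025]);R=np.array([[np.cos(a),-np.sin(a)],[np.sin(a),np.cos(a)]])
for q in([.015,.014],[-.015,.014],[-.015,-.014],[.015,-.014]):print(proj(K,V,[*(c+R@q),.12])*1.5625)
E
```

```text
[398.1977058  283.04799826]
[371.4935971  255.23920894]
[372.09588727 309.80282175]
[424.08561412 310.00682309]
[425.12092588 255.45122373]
```

View pics/w1.png

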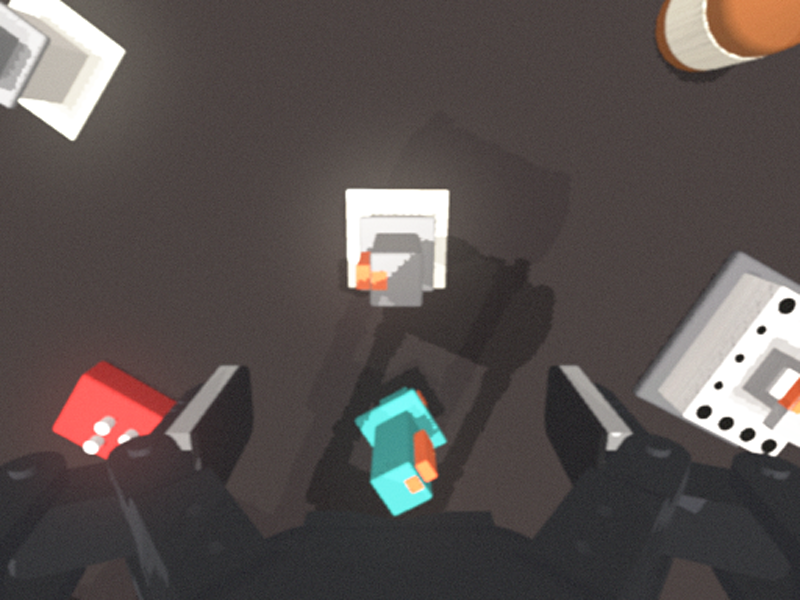

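The wrist view shows the handle's top face at (397,279), button to the left and edges square to the image, about 1 mm from the estimate. I'll descend and pinch.

>>> drive_tool --rows '[[[0,0,0],[0.1,0.1,-5],8.5],[[0,0,0],[0,0,-5],8.5],[[0,0,0],[0,0,-3.4],8.5],[[0,0,0],[0,0,-2],8.5],[[0,0,0],[0,0,0],8.5],[[0,0,0],[0,0,0],2],[[0,0,0],[0,0,0],2],[[0,0,0],[0,0,0],2]]' --force 45

```text
clock: 2.9
position: [0.5077, 0.0262, 0.0893]
ee_rot: [-0.0, 0.985, 0.17, 0.001]
contact_force: [-1.3, 3.3, 2.8]
width: 0.0316
gripper_force: 2.7
```

>>> drive_tool --rows '[[[0,0,0],[0,0,0],2],[[0,0,0],[0,0,0],2],[[0,0,0],[0,0,0],2],[[0,0,0],[0,0,0],2]]'

```text
clock: 3.4
position: [0.5081, 0.0256, 0.0895]
ee_rot: [0.0, 0.985, 0.171, 0.001]
contact_force: [0.1, -0.3, 5.8]
width: 0.0276
gripper_force: 45.9
```

>>> drive_tool --rows '[[[0,0,0],[0,0,1],2],[[0,0,0],[0,0,2],2],[[0,0,0],[0,0,4],2],[[0,0,0],[0,0,4],2],[[0,0,0],[0,0,3],2],[[0,0,0],[0,0,1],2]]'

```text
clock: 4.15
position: [0.5082, 0.0256, 0.2403]
ee_rot: [0.001, 0.985, 0.171, 0.002]
contact_force: [-0.4, 0.3, -2.1]
width: 0.0276
gripper_force: 45.2
```

>>> drive_tool --rows '[[[0,0,-0.07],[0,-3,0],2],[[0,0,-0.07],[0,-4.2,0],2],[[0,0,-0.07],[0,-4.2,0],2],[[0,0,-0.07],[0,-4.2,0],2],[[0,0,-0.07],[0,-4.2,0],2],[[0,0,-0.07],[0,-4,0],2],[[0,0,-0.07],[0.4,-3,0],2],[[0,0,0],[0,-2,0],2]]'

```text
clock: 5.15
position: [0.5109, -0.2634, 0.2369]
ee_rot: [-0.001, 0.997, -0.074, -0.001]
contact_force: [1.4, 0.2, -1.8]
width: 0.0275
gripper_force: 45.1
```

>>> drive_tool --rows '[[[0,0,0],[0,0,0],2],[[0,0,0],[0,0,0],2]]'

```text
clock: 5.4
position: [0.511, -0.2611, 0.2379]
ee_rot: [-0.001, 0.997, -0.073, -0.001]
contact_force: [0.4, -0.0, -2.1]
width: 0.0274
gripper_force: 45.2
```

```bash
python3 - <<'E'
from h import *
print(manip.get_state()["position"],manip.get_state()["width"])
o=[]
for n,x,y in(("scene",195,150),("side",214,76)):
    i=eyes.get_image(n); np.save(n+"2",i)
    o.append(cv2.resize(i[y:y+100,x:x+66],(396,600),interpolation=cv2.INTER_CUBIC))
cv2.imwrite("pics/c2.png",cv2.cvtColor(np.hstack(o),cv2.COLOR_RGB2BGR))
K,V,_=cal("wrist");i=eyes.get_image("wrist");np.save("w2",i)
cv2.imwrite("pics/w2.png",cv2.cvtColor(cv2.resize(i,(800,600),interpolation=cv2.INTER_CUBIC),cv2.COLOR_RGB2BGR))
np.savez("w2c",K=K,V=V)
a=np.radians(-8.5);c=np.array([.512,-.2625]);R=np.array([[np.cos(a),-np.sin(a)],[np.sin(a),np.cos(a)]])
for q in([.028,.028],[-.028,.028],[-.028,-.028],[.028,-.028]):
    p=[*(c+R@q),.1];print(*[proj(*cal(n)[:2],p).round(1) for n in("scene","side")],(proj(K,V,p)*1.5625).round(1))
E
```

```text
[ 0.51103659 -0.26110886  0.23788926] 0.02737829870613983
[243.1 206.6] [251.3 138.9] [351.6 224.2]
[225.  197.4] [267.1 143.4] [353.8 320.8]
[208.3 209.1] [274.6 135.3] [450.8 321.2]
[226.6 219.1] [259.2 131.1] [454.  224.5]
```

View pics/c2.png

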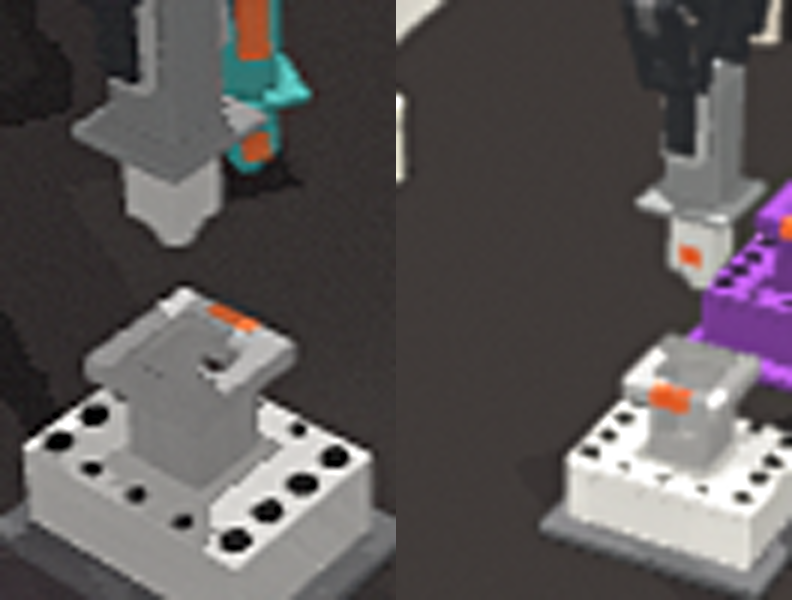

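View pics/w2.png

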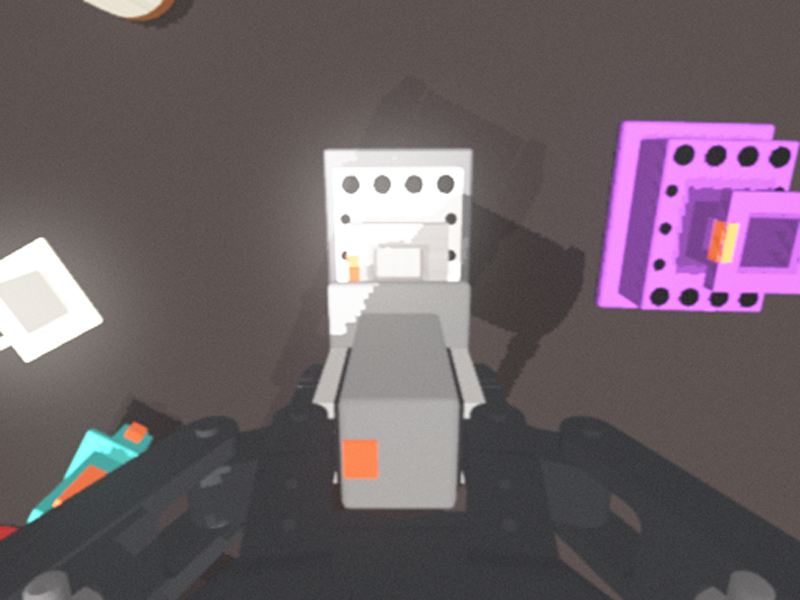

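The wrist view shows the rim edges at x≈348 and 451 with its far edge at y≈222. The flange spans 329–469 with its far edge at y≈284, and the grip's top face runs to y≈507. Lateral alignment is good, so next I check the fore-aft direction.

```bash
python3 - <<'E'
from h import *
d=np.load("w2c.npz");K,V=d["K"],d["V"]
s=1/1.5625
# world pts at flange-far-edge centre, rim-far-edge centre, grip near top edge
for nm,u,v,z,off in(("flange far",399,284,.2045,.025),("grip near",399,507,.2685,-.015),("grip far",399,400,.2685,.015),("rim far",399.5,222,.1,.028)):
    p=atz(K,V,u*s,v*s,z); a=np.radians(-8.5); print(nm,p.round(4),"centre",(p[:2]-off*np.array([np.cos(a),np.sin(a)])).round(4))
# side/scene: rims centers & nose tip predictions
for n in("scene","side"):
    k,v,_=cal(n); print(n,proj(k,v,[.511,-.261,.1525]))
i=np.load("w2.npy");w=cv2.resize(i,None,fx=1.5625,fy=1.5625)[140:520,400]; g=np.diff(w.astype(int).sum(1)); print([(j+140,int(g[j])) for j in np.where(abs(g)>25)[0]])
st=manip.get_state();print(st["ee_rot"],2*np.arctan2(st["ee_rot"][2],st["ee_rot"][1])*57.3)
E
```

```text
flange far [ 0.535  -0.2639  0.2045] centre [ 0.5103 -0.2602]
grip near [ 0.4967 -0.2584  0.2685] centre [ 0.5115 -0.2606]
grip far [ 0.5254 -0.2625  0.2685] centre [ 0.5105 -0.2603]
rim far [ 0.5412 -0.265   0.1   ] centre [ 0.5135 -0.2609]
scene [224.57817554 188.73646642]
side [263.71118233 122.80873139]
[(np.int64(146), 31), (np.int64(147), 70), (np.int64(148), 73), (np.int64(149), 70), (np.int64(150), 53), (np.int64(151), 41), (np.int64(166), 36), (np.int64(221), -37), (np.int64(223), 29), (np.int64(239), -27), (np.int64(240), -34), (np.int64(247), 41), (np.int64(248), 35), (np.int64(275), -45), (np.int64(276), -53), (np.int64(277), -37), (np.int64(280), -26), (np.int64(506), -50), (np.int64(507), -79), (np.int64(508), -81), (np.int64(509), -61)]
[-2.06375863e-04  9.97346288e-01 -7.28033874e-02 -8.31983008e-05] -8.350656389744865
```

>>> drive_tool --rows '[[[0,0,0],[0.2,0,-2],2],[[0,0,0],[0,0,-2],2],[[0,0,0],[0,0,-1],2],[[0,0,0],[0,0,-0.5],2],[[0,0,0],[0,0,-0.5],2],[[0,0,0],[0,0,-0.5],2],[[0,0,0],[0,0,0],2]]'

```text
clock: 6.42
position: [0.5133, -0.2623, 0.1731]
ee_rot: [-0.0, 0.997, -0.074, -0.0]
contact_force: [-0.7, -1.0, -1.5]
width: 0.0274
gripper_force: 45.3
```

>>> drive_tool --rows '[[[0,0,0],[0,0.1,-0.5],2],[[0,0,0],[0,0,-0.5],2],[[0,0,0],[0,0,-0.5],2],[[0,0,0],[0,0,-0.5],2],[[0,0,0],[0,0,0],2]]'

```text
clock: 7.05
position: [0.5131, -0.2611, 0.1527]
ee_rot: [-0.0, 0.997, -0.074, -0.001]
contact_force: [-0.2, 0.3, -2.8]
width: 0.0275
gripper_force: 45.3
```

Sliding freely, with about 13 mm to go.

>>> drive_tool --rows '[[[0,0,0],[0,0,-0.5],2],[[0,0,0],[0,0,-0.4],2],[[0,0,0],[0,0,-0.2],2],[[0,0,0],[0,0,-0.2],2],[[0,0,0],[0,0,0],2]]'

```text
clock: 7.68
position: [0.5133, -0.2613, 0.1402]
ee_rot: [-0.0, 0.997, -0.074, -0.0]
contact_force: [-1.0, -0.1, -2.7]
width: 0.0274
gripper_force: 45.3
```

>>> drive_tool --rows '[[[0,0,0],[0,0,-0.1],2],[[0,0,0],[0,0,-0.1],2],[[0,0,0],[0,0,0],2]]'

```text
clock: 8.05
position: [0.5136, -0.2615, 0.1395]
ee_rot: [0.0, 0.997, -0.073, 0.0]
contact_force: [-3.0, -0.0, 5.7]
width: 0.0277
gripper_force: 46.0
```

Contact came at exactly the predicted home height, so I release and retreat.

>>> drive_tool --rows '[[[0,0,0],[0,0,0],6],[[0,0,0],[0,0,0],8.5],[[0,0,0],[0,0,0],8.5],[[0,0,0],[0,0,0],8.5],[[0,0,0],[0,0,2],8.5],[[0,0,0],[0,0,4],8.5],[[0,0,0],[0,0,5],8.5],[[0,0,0],[0,0,2],8.5]]'

```text
clock: 9.05
position: [0.5145, -0.2621, 0.2717]
ee_rot: [0.001, 0.997, -0.074, 0.002]
contact_force: [0.4, -0.6, 0.0]
width: 0.0849
gripper_force: 0.0
```

```bash
python3 - <<'E'
from h import *
print(manip.get_state()["position"],manip.get_state()["width"])
o=[]
for n,x,y in(("scene",195,150),("side",224,76)):
    i=eyes.get_image(n)
    o.append(cv2.resize(i[y:y+100,x:x+66],(396,600),interpolation=cv2.INTER_CUBIC))
cv2.imwrite("pics/c3.png",cv2.cvtColor(np.hstack(o),cv2.COLOR_RGB2BGR))
E
```

```text
[ 0.51452627 -0.26213235  0.27170102] 0.08488621900395221
```

View pics/c3.png

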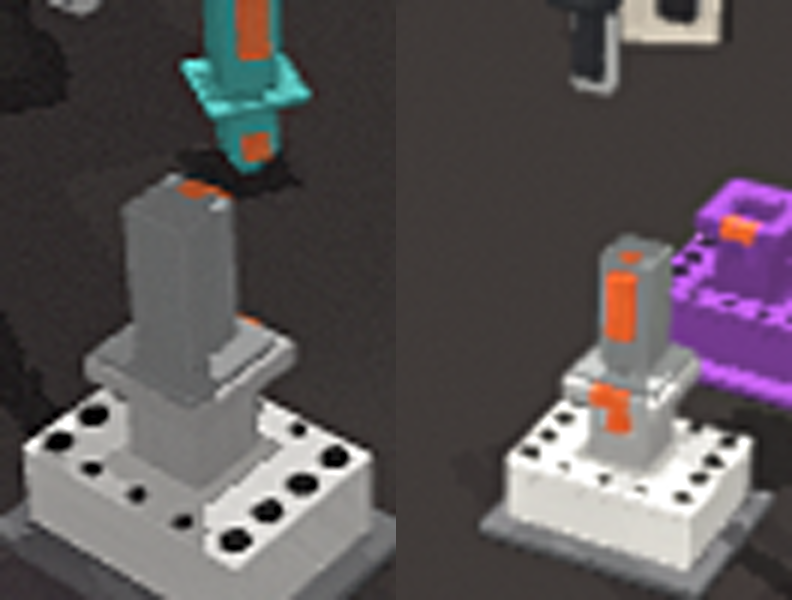

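The flange sits on the rim, the nub shows through the window at (620,412), and the thumb pad is out at (620,305). The gripper is clear, so I hand in.

```bash
python3 -c "
from rig import job
print(job.sign_off())"
```

```text
the job is handed in; nothing more can be done
None
```

The orange-buttoned handle is fully home in the aluminium block with its button out through the window, the blue-buttoned handle was left alone, and the job was handed in at about 9 s; no verdict came back.

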